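# Set a stamping die square in the fence corner of a foil press's registration plate

### The arm

A 6-joint arm with a two-finger parallel gripper is mounted at the origin on the work surface. World frame = base frame: x ahead of the robot, y to its left, z up, the work surface at z = 0. Lengths are in m, angles in rad, forces in N, time in s.
With the tool pointing down it reaches from about 0.325 to 0.925 m from the base axis. Payload 3.1 kg.
Tool frame: the origin (TCP) lies at the very end of the fingers, on their centre line; the grasp point (between the pads) lies 19 mm behind it; z points along the fingers, y is the line along which they close (so a half turn about z gives the same grasp; the last joint's range is limited). The gripper opens to 85 mm and grips with 20 to 120 N. Pads are 22 mm wide; open, the fingers measure 114 mm over their backs; the gripper's body (76 mm by 85 mm) begins 54 mm behind the grasp point. The pads swing forward as they close: fully open they stand 13 mm farther back than shut.
Start: joints at [1.221, 0.217, 1.613, -0, 1.311, -0.112], TCP at [0.147, 0.607, 0.231] pointing down, gripper open.
Joint ranges: [-2.75, 2.75], [-0.78, 2.1], [0.31, 2.55], [-1.13, 4.27], [0.13, 2.63], [-2.58, 2.58]. Speed limits (rad/s): [2.79, 2.79, 3.14, 3.14, 3.14, 3.14].

### API

Orientations are given as a unit quaternion [w, x, y, z].
In Python, from cell import state, read_camera, get_calibration, finish_job gives the robot as it stands.
- The arm moves only by the shell command python3 -m inch 'ROWS'. ROWS is text: rows parted by semicolons, each of 7 numbers parted by spaces: the shift along the tool's x, y, z in units of 400 mm (1.0 is 400 mm), then the turn, a rotation vector about the tool's x, y, z in units of 45 degrees (1.0 is 45 degrees), then the opening, from -1 (shut) to 1 (fully open). In form: dx dy dz rx ry rz fingers; .... A call has 1 to 12 rows; each row is the pose to reach, as a shift and turn from the pose commanded when the call began, along the tool's axes at that moment; what a row does not reach only later rows make up. A row lasts 1/10 s, in which the tool goes at most 50 mm and 8.59 degrees, less where a joint would pass 70% of its speed; a pose out of reach is approached as far as the arm can. A call with a number of a shift or a turn outside -1 to 1 is refused whole. A call with a gripper value outside its range is refused whole. The fingers move at their own pace and stop on an object; the grip force is fixed at half the most. Time passes only in rows, so rows that repeat a pose let the fingers close. It gives the time, the measured TCP pose, the force, the opening and the grip force at its end, in the units of the state.
- state(): the state, without advancing time (a new reading comes with each control period).
- read_camera(name): name is "scene" or "top"; returns (picture, depth): 384x512x3 uint8, red, green, blue; 384x512 float32, m along the optical axis (not along the pixel's ray), 0 where there is no reading.
- get_calibration(name): a dict with "fx", "fy", "cx", "cy" (pixels), "D" ([k1, k2, p1, p2, k3] as OpenCV has them; the pictures are not rectified), "R" (3x3) and "t" (3): a world point X has camera coordinates R X + t. Camera axes: x right, y down, z forward; pixel columns grow to the right and rows downward; lengths in m; the calibration is good to about 2 mm. A picture is of the moment at which its call begins. get_calibration takes no time and is no camera call.
- finish_job(): hands the job in; it is judged then, once.
The state is a dict: "time": time; "q": joint angles; "joint_velocities": joint speeds; "tau": joint torques, N m; "eef_pos": TCP position; "tcp_rot": TCP orientation; "wrist_force": force on the tool from outside, world axes, zero at the start; "ft_torque": the same for the moment, N m; "gripper_width": finger opening in m; "finger_force": force on a finger pad.
Only numpy, scipy, OpenCV 4.12 (cv2) and the standard library are available. Lean on these libraries where they do the work, as an engineer would, in place of code of your own. Each camera call takes 0.05 s, during which the arm holds its last target. There are 200 camera calls.

### The job

Take the largest of the three stamping dies out of the wooden rack and lay it down, without letting it topple or drop, with its engraved brass face up on the steel plate. Then push it gently home into the corner of the plate's fence, so that one long side lies flush along the long bar and one end is flush against the short stop bar, wherever that is clamped today. Leave the two small dies in the rack and do not disturb the other things on the bench.

Things in the scene. Friction and masses are not known exactly. Their poses are not given: they have to be found in the camera images.
- die: The largest die: 62 mm long (y), 50 tall as it stands in a rack bay (z), 28 thick (x), 0.27 to 0.44 kg; aluminium mount with a brass plate, engraved with a round seal, on its -x face. Origin: centre of the 62 x 28 underside it starts on; z up at the start. Lying as wanted, -x points straight up. Tipped past its edge, or let go over 5 degrees from flat, it slams down: a failure.
- die_center (a point): Centre of that die, 25 mm from its origin along its z; axes as the die. 14 mm above the plate's top when the die lies flat, 25 mm when it stands.
- plate: Fixed steel plate 260 (x) x 180 (y) x 10 mm, lying on the bench, with a fence of two dark steel bars 14 mm wide that rise 24 mm above its top: the long one along its whole -y edge, the short one (the stop bar) across its +x end, square to it. The rest of its top is bare. Origin: centre of the underside, z up.
- fence: The long fence bar (260 mm) on the -y edge, rigid; origin and axes as the plate. The short stop bar is clamped fast on it for each job: its inner face lies anywhere 76 to 116 mm to +x of the plate's centre (not reported: find it by touch or sight). Sliding the die takes up to 10 N; a stop at some 13 N tells a bar; over 40 N on a bar is too hard.
- fence_mid (a point): Point at the middle of the long fence's length, where its inner face meets the plate's top: (0, -76, +10) mm in the plate's frame; axes as the plate. Seated, the die's centre is 25 mm to +y of it and 14 mm above it, its 62 mm length along the plate's x (either way round), one end against the stop bar: the centre is then 31 mm to -x of that bar's inner face.
- rack: Fixed wooden rack 210 (x) x 90 (y) x 58 mm, floor 8 mm thick, three bays 64 mm apart along x, the middle one at its centre; lips between them reach 18 mm above the bench. Two 58 mm high walls along x, 68 mm apart, cover the dies' ends: in it the die can be gripped only across its thickness. Dies stand with their axes along the rack's. Origin: centre of the underside, z up.
- small_die_a: A smaller die, 62 x 34 (tall) x 18 mm, standing in another bay, same axes; it must stay there.
- small_die_b: Another smaller die, 62 x 34 (tall) x 18 mm, standing in another bay, same axes; it must stay there.
- foil_roll: Bystander: upright roll of gold foil, 54 mm across, 50 mm tall. Origin: centre of its underside.
- spare_roll: Bystander: upright roll of silver foil, 44 mm across, 60 mm tall. Origin: centre of its underside.
- type_holder: Bystander: brass type holder, 22 mm high, with a turned wooden handle, 186 mm long in all, lying on the bench. Origin: on the bench below where the handle meets the brass; its x points from handle to brass.
- hex_key: Bystander: steel hex key 80 mm long, lying flat. Origin: under its long leg.
- tweezers: Bystander: steel tweezers 120 mm long, lying flat. Origin: under their middle.
- cup: Bystander: white cup, 64 mm across, 60 mm tall. Origin: centre of its underside.

How it is judged:
By the outcome, as a careful person would: the job done as asked, in the order asked, and still so for the second after the job is handed in, with the robot touching nothing.
It also fails if it takes over 72 s, if anything falls off the work surface, if the arm or the gripper's body presses on something with over 40 N, if the wrist force passes 120 N, or if a joint passes its speed limit or range.

## Working session

There is one attempt and no reset: what is moved stays moved. The work goes in short steps, Python scripts to look and compute and a shell command to move; the robot and the scene stay as the last step left them, time stands still between calls to the robot, and variables do not carry over. Pictures are saved under pics/ and viewed, at most 10 in all, crops included, and the job is handed in when it is done.

```bash
mkdir -p pics; ls
python3 - <<'E'
from cell import *
import cv2,numpy as np
print(state())
for n in("scene","top"):
    p,d=read_camera(n); cv2.imwrite(f"pics/{n}0.png",p[:,:,::-1]); np.save(f"{n}0.npy",d)
    print(n,get_calibration(n))
E
```

```text
pics
{'time': 0.0, 'q': array([ 1.22081356e+00,  2.17777337e-01,  1.61496442e+00, -1.10715990e-05,
        1.31130894e+00, -1.12201176e-01]), 'joint_velocities': array([ 0.00091855, -0.00046883,  0.00075235,  0.00037586,  0.00083299,
        0.0005926 ]), 'tau': array([-2.60962834e-04, -3.96846235e+01, -3.03852689e+01, -2.21835498e-04,
        9.70487046e-03, -1.49697065e-06]), 'eef_pos': array([0.14691079, 0.60662801, 0.22993809]), 'tcp_rot': array([-2.76289092e-04,  1.18609399e-01,  9.92940230e-01, -1.19757449e-03]), 'wrist_force': array([ 0.20431592, -0.12308138,  1.18686737]), 'ft_torque': array([0.03063898, 0.01202401, 0.01545006]), 'finger_force': 0.0, 'gripper_width': 0.08544013961338474}
scene {'fx': 433.9540373661084, 'fy': 433.9540373661084, 'cx': 249.92044370062507, 'cy': 194.72851065826455, 'D': array([-0.11169765,  0.        ,  0.        ,  0.        ,  0.        ]), 'R': array([[-0.57385708,  0.8189236 ,  0.00722421],
       [ 0.61041036,  0.43358994, -0.66287176],
       [-0.54597367, -0.37598392, -0.7486981 ]]), 't': array([ 0.33920766, -0.29147126,  1.62820247])}
top {'fx': 359.1434158291404, 'fy': 359.1434158291404, 'cx': 249.9614538764042, 'cy': 191.0274624540477, 'D': array([0.01464458, 0.        , 0.        , 0.        , 0.        ]), 'R': array([[-0.01371486, -0.99961367,  0.02417445],
       [-0.98494377,  0.00933892, -0.17262259],
       [ 0.17233013, -0.02617797, -0.98469134]]), 't': array([-0.04108779,  0.5860685 ,  0.86126639])}
```

View pics/top0.png

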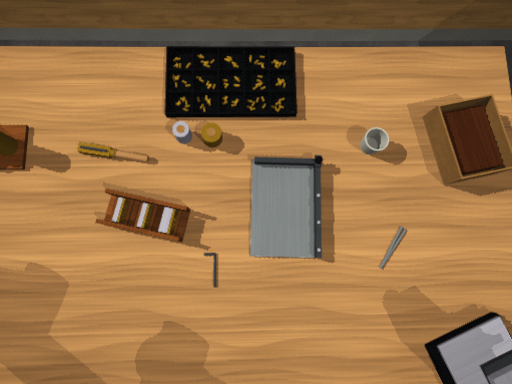

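View pics/scene0.png

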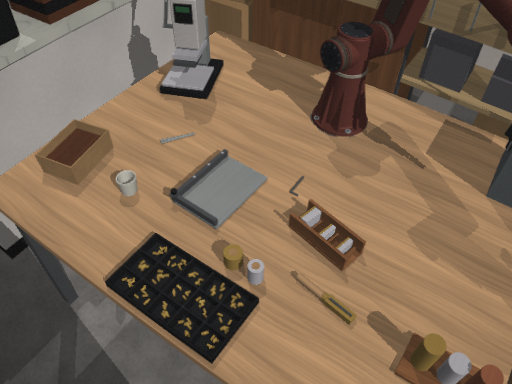

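The top view shows the rack around (147,215), with three dies, and the plate at (287,208). The long bar is on its right side (-y world) and the stop bar is at its top. I'll enlarge both.

```bash
cat > h.py <<'E'
from cell import *
import cv2,numpy as np
def px2w(n,u,v,z):
    """pixel -> world point on plane at height z"""
    c=get_calibration(n);K=np.array([[c['fx'],0,c['cx']],[0,c['fy'],c['cy']],[0,0,1]])
    q=cv2.undistortPoints(np.array([[[u,v]]],float),K,c['D'])[0,0]
    r=c['R'].T@np.array([*q,1]);o=-c['R'].T@c['t']
    return o+r*(z-o[2])/r[2]
def w2px(n,P):
    c=get_calibration(n);K=np.array([[c['fx'],0,c['cx']],[0,c['fy'],c['cy']],[0,0,1]])
    return cv2.projectPoints(np.array(P,float).reshape(-1,1,3),cv2.Rodrigues(c['R'])[0],c['t'],K,c['D'])[0][:,0]
def cloud(n,d):
    c=get_calibration(n);K=np.array([[c['fx'],0,c['cx']],[0,c['fy'],c['cy']],[0,0,1]])
    v,u=np.indices(d.shape);q=cv2.undistortPoints(np.stack([u,v],-1).reshape(-1,1,2).astype(float),K,c['D'])[:,0]
    X=np.c_[q,np.ones(len(q))]*d.reshape(-1,1)
    return ((X-c['t'])@c['R']).reshape(*d.shape,3)
E
python3 - <<'E'
from h import *
p=cv2.imread("pics/top0.png");s=cv2.imread("pics/scene0.png")
a=cv2.resize(p[180:250,90:200],None,fx=7,fy=7,interpolation=cv2.INTER_CUBIC)
cv2.imwrite("pics/c1.png",a)
b=cv2.resize(p[145:270,235:340],None,fx=4.8,fy=4.8,interpolation=cv2.INTER_CUBIC)
cv2.imwrite("pics/c2.png",b[:600])
c=cv2.resize(s[195:275,280:370],None,fx=7,fy=7,interpolation=cv2.INTER_CUBIC)
cv2.imwrite("pics/c3.png",c)
P=cloud("top",np.load("top0.npy"))
for u,v in [(119,208),(144,215),(168,218),(110,195),(285,210),(319,210),(287,160),(230,300)]: print(u,v,P[v,u].round(4))
E
```

```text
119 208 [0.5475 0.284  0.0377]
144 215 [0.5286 0.2199 0.0405]
168 218 [0.5189 0.1567 0.0551]
110 195 [ 0.5881  0.3234 -0.004 ]
285 210 [ 0.5411 -0.1409  0.0095]
319 210 [ 0.5371 -0.2254  0.0352]
287 160 [ 0.672  -0.1478  0.0293]
230 300 [ 0.3131  0.0055 -0.0034]
```

View pics/c1.png

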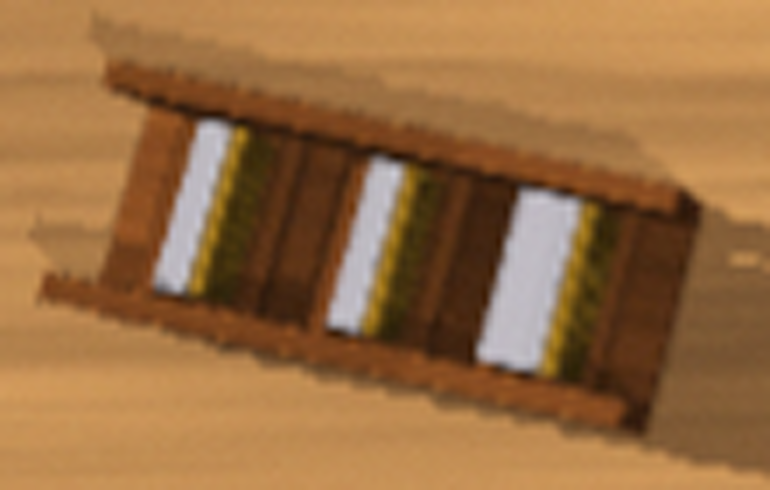

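View pics/c2.png

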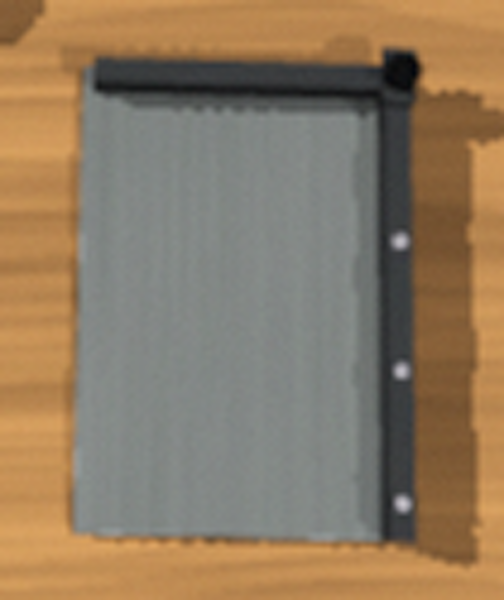

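View pics/c3.png

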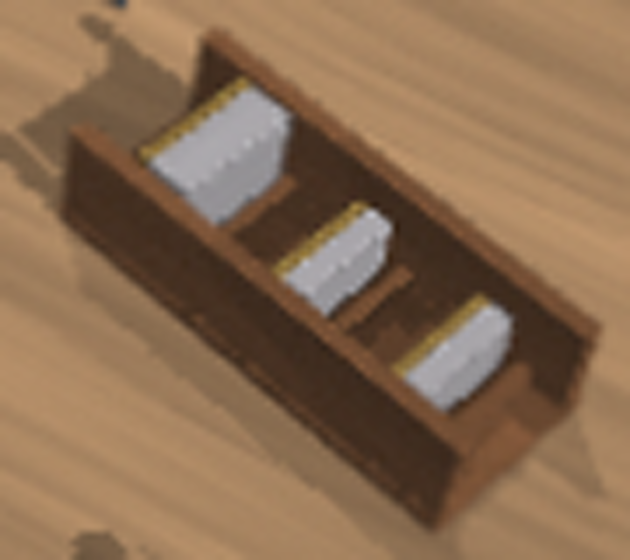

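Run:
```python
from h import *
f=lambda x,y,k,o,z:px2w("top",(x+.5)/k-.5+o[0],(y+.5)/k-.5+o[1],z)
print("die top");D=[f(x,y,7,(90,180),.058) for x,y in[(520,188),(600,205),(557,377),(478,362)]]
for P in D:print(P.round(4))
c=np.mean(D,0);print("c",c.round(4),[np.linalg.norm(D[i]-D[i-1]).round(4) for i in range(4)])
print("rack top corners");
for P in[(108,62),(690,185),(625,420),(45,280)]:print(f(*P,7,(90,180),.058).round(4))
print("plate")
for P,z in[((92,68),.01),((75,532),.01),((383,541),.01),((381,105),.034),((383,540),.034),((97,80),.034),((378,85),.034),((97,60),.034),((413,540),.034),((411,105),.034)]:print(P,z,f(*P,4.8,(235,145),z).round(4))
# depth: fits
T=cloud("top",np.load("top0.npy"))
S=cloud("scene",np.load("scene0.npy"))
for n,C in(("top",T),("scene",S)):
    X=C.reshape(-1,3)
    m=(abs(X[:,0]-.52)<.05)&(abs(X[:,1]-.157)<.045)&(X[:,2]>.048)
    m2=(abs(X[:,0]-.54)<.2)&(abs(X[:,1]+.14)<.15)&(X[:,2]>.026)
    for name,mm in(("die",m),("bars",m2)):
        Y=X[mm];print(n,name,len(Y),Y.min(0).round(3),Y.max(0).round(3))
```

```text
die top
[0.5476 0.1671 0.058 ]
[0.5412 0.1387 0.058 ]
[0.4806 0.1523 0.058 ]
[0.4862 0.18   0.058 ]
c [0.5139 0.1595 0.058 ] [np.float64(0.0627), np.float64(0.0291), np.float64(0.0621), np.float64(0.0282)]
rack top corners
[0.5944 0.314  0.058 ]
[0.548 0.107 0.058]
[0.4653 0.1283 0.058 ]
[0.5168 0.3315 0.058 ]
plate
(92, 68) 0.01 [ 0.6812 -0.0605  0.01  ]
(75, 532) 0.01 [ 0.4243 -0.0474  0.01  ]
(383, 541) 0.01 [ 0.4174 -0.2132  0.01  ]
(381, 105) 0.034 [ 0.6526 -0.2178  0.034 ]
(383, 540) 0.034 [ 0.4181 -0.2083  0.034 ]
(97, 80) 0.034 [ 0.6679 -0.0622  0.034 ]
(378, 85) 0.034 [ 0.6639 -0.2167  0.034 ]
(97, 60) 0.034 [ 0.6792 -0.0624  0.034 ]
(413, 540) 0.034 [ 0.4179 -0.2241  0.034 ]
(411, 105) 0.034 [ 0.6525 -0.2343  0.034 ]
top die 558 [0.472 0.112 0.048] [0.567 0.202 0.063]
top bars 1858 [ 0.418 -0.237  0.026] [ 0.68  -0.024  0.95 ]
scene die 432 [0.47  0.112 0.048] [0.57  0.201 0.062]
scene bars 617 [ 0.416 -0.239  0.026] [ 0.685 -0.063  0.055]
```

```bash
cat >> h.py <<'E'
from scipy.spatial.transform import Rotation as Ro
def rot(): return Ro.from_quat(np.roll(state()['tcp_rot'],-1))
def go(pos,R=None):
    """units for a move from the measured pose to pos / rotation matrix R"""
    s=state();r=rot();d=r.inv().apply(np.array(pos)-s['eef_pos'])/.4
    w=np.zeros(3) if R is None else (r.inv()*Ro.from_matrix(R)).as_rotvec(degrees=True)/45
    print(d.round(4),w.round(4),"q",s['q'].round(2),"F",s['wrist_force'].round(1),"n",int(np.ceil(max(np.linalg.norm(d)*8,np.linalg.norm(w)*5.24))))
def tool(yang,b_el=90,b_az=0):
    """tool y along world azimuth yang; body lies at elevation b_el toward azimuth b_az"""
    e,a=np.radians([b_el,b_az]);z=-np.array([np.cos(e)*np.cos(a),np.cos(e)*np.sin(a),np.sin(e)])
    y=np.array([np.cos(np.radians(yang)),np.sin(np.radians(yang)),0]);y-=z*(y@z);y/=np.linalg.norm(y)
    return np.c_[np.cross(y,z),y,z]
E
python3 - <<'E'
from h import *
go([.5139,.1595,.13],tool(77.2))
E
```

```text
[-1.155  -0.8699  0.2518] [-0.0028 -0.0004 -0.0183] q [ 1.22  0.22  1.61  0.    1.31 -0.11] F [-0.1  0.2 -0.1] n 12
```

```bash
r="-1 -0.75 0.1 0 0 0 0.22"; python3 -m inch '-0.6 -0.45 0 0 0 0 0.22; -1 -0.75 0.1 0 0 0 0.22; -1 -0.75 0.1 0 0 0 0.22; -1 -0.75 0.1 0 0 0 0.22; -1 -0.75 0.1 0 0 0 0.22; -1 -0.75 0.1 0 0 0 0.22; -1 -0.75 0.1 0 0 0 0.22; -1 -0.75 0.1 0 0 0 0.22; -1 -0.75 0.1 0 0 0 0.22; -1 -0.75 0.1 0 0 0 0.22; -1 -0.75 0.1 0 0 0 0.22; -1 -0.75 0.1 0 0 0 0.22'
python3 - <<'E'
from h import *
go([.5139,.1595,.10],tool(77.2))
E
```

```text
time: 1.3
eef_pos: [0.4654, 0.2205, 0.1907]
tcp_rot: [-0.001, 0.12, 0.993, -0.0]
wrist_force: [0.3, 1.5, 0.1]
gripper_width: 0.0521
finger_force: 0.0
[-0.1545 -0.1191  0.2264] [-0.0004 -0.0021 -0.0226] q [ 0.31  0.02  1.91  0.    1.21 -1.02] F [0.3 1.5 0.1] n 3
```

```bash
python3 -m inch '-0.155 -0.119 0.226 0 0 -0.023 0.22; -0.155 -0.119 0.226 0 0 -0.023 0.22; -0.155 -0.119 0.226 0 0 -0.023 0.22; -0.155 -0.119 0.226 0 0 -0.023 0.22; -0.155 -0.119 0.226 0 0 -0.023 0.22'
python3 - <<'E'
from h import *
p,d=read_camera("top");s,_=read_camera("scene")
f=lambda a,k:cv2.resize(a,None,fx=k,fy=k,interpolation=cv2.INTER_CUBIC)
a=f(p[170:260,80:210],4)[:, :, ::-1];b=f(s[160:290,270:390],3.)[:,:,::-1][:360]
b=np.pad(b,((0,max(0,360-len(b))),(0,0),(0,0)))[:360,:270]
cv2.imwrite("pics/above.png",np.hstack([a,b])[:600,:800])
go([.5139,.1595,.026],tool(77.2))
E
```

```text
time: 1.8
eef_pos: [0.5135, 0.1622, 0.101]
tcp_rot: [-0.001, 0.109, 0.994, 0.0]
wrist_force: [0.1, 0.3, 0.2]
gripper_width: 0.0523
finger_force: 0.0
[ 0.0005 -0.0079  0.1911] [0.0017 0.0025 0.0072] q [ 0.18  0.19  1.91  0.    1.04 -1.18] F [0.5 0.4 0.8] n 2
```

View pics/above.png

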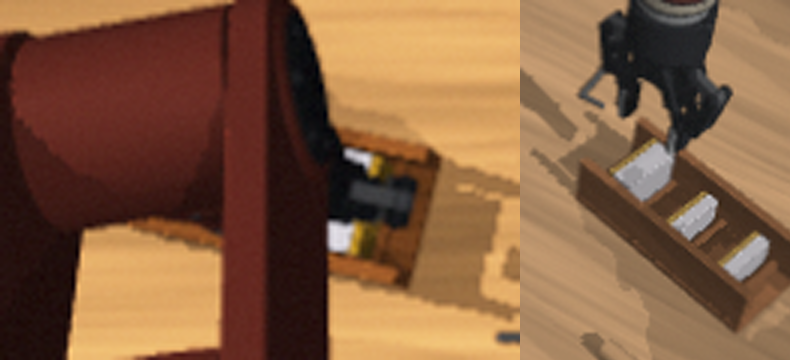

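The left panel shows one finger at (370,195), outside the brass face of the large die. The right panel shows the other finger at (675,140), beside its aluminium side. I'll descend.

```bash
python3 -m inch '0 -0.006 0.08 0 0 0 0.22; 0 -0.006 0.13 0 0 0 0.22; 0 -0.006 0.17 0 0 0 0.22; 0 -0.006 0.185 0 0 0 0.22; 0 -0.006 0.185 0 0 0 0.22; 0 -0.006 0.185 0 0 0 0.22'
```

```text
time: 2.5
eef_pos: [0.5149, 0.1592, 0.0284]
tcp_rot: [0.001, 0.109, 0.994, 0.0]
wrist_force: [-0.5, -0.8, 0.4]
gripper_width: 0.0519
finger_force: 0.0
```

```bash
python3 -m inch '0 0 0 0 0 0 -0.3; 0 0 0 0 0 0 -0.5; 0 0 0 0 0 0 -0.7; 0 0 0 0 0 0 -0.7; 0 0 0 0 0 0 -0.7; 0 0 0 0 0 0 -0.7; 0 0 0 0 0 0 -0.7; 0 0 0 0 0 0 -0.7'
```

```text
time: 3.3
eef_pos: [0.5152, 0.1589, 0.0284]
tcp_rot: [0.001, 0.11, 0.994, 0.001]
wrist_force: [-1.0, 1.1, 6.2]
gripper_width: 0.0273
finger_force: 60.4
```

```bash
python3 -m inch '0 0 -0.05 0 0 0 -0.7; 0 0 -0.15 0 0 0 -0.7; 0 0 -0.25 0 0 0 -0.7; 0 0 -0.27 0 0 0 -0.7; 0 0 -0.27 0 0 0 -0.7'
python3 - <<'E'
from h import *
go([.53,-.105,.134],tool(87.5))
E
```

```text
time: 3.8
eef_pos: [0.5148, 0.1585, 0.136]
tcp_rot: [0.002, 0.11, 0.994, 0.0]
wrist_force: [0.1, 0.2, -3.4]
gripper_width: 0.027
finger_force: 61.5
[-0.1808 -0.6346  0.0049] [ 0.001   0.0038 -0.2243] q [ 0.17  0.14  1.9  -0.    1.1  -1.18] F [ 0.1  0.2 -3.4] n 6
```

```bash
python3 -m inch '-0.025 -0.09 0 0 0 -0.03 -0.7; -0.055 -0.19 0 0 0 -0.07 -0.7; -0.085 -0.3 0 0 0 -0.11 -0.7; -0.115 -0.41 0 0 0 -0.15 -0.7; -0.145 -0.51 0 0 0 -0.19 -0.7; -0.17 -0.59 0 0 0 -0.21 -0.7; -0.181 -0.634 0 0.001 0.004 -0.224 -0.7; -0.181 -0.634 0 0.001 0.004 -0.224 -0.7; -0.181 -0.634 0 0.001 0.004 -0.224 -0.7; -0.181 -0.634 0 0.001 0.004 -0.224 -0.7'
python3 - <<'E'
from h import *
p,d=read_camera("top");s,_=read_camera("scene")
f=lambda a,k:cv2.resize(a,None,fx=k,fy=k,interpolation=cv2.INTER_CUBIC)[:,:,::-1]
cv2.imwrite("pics/over.png",np.hstack([f(p[140:280,230:340],4)[:540],f(s[80:230,150:270],3.6)[:540]])[:600,:800])
go([.53,-.105,.030],tool(87.5))
E
```

```text
time: 4.8
eef_pos: [0.5277, -0.1035, 0.1329]
tcp_rot: [-0.003, 0.022, 1.0, 0.001]
wrist_force: [-0.0, -0.2, -3.5]
gripper_width: 0.0274
finger_force: 61.4
[-0.0052 -0.0035  0.2598] [ 0.0003 -0.0063  0.0016] q [-0.32  0.14  1.89 -0.    1.11 -1.85] F [-0.5  0.7 -2.9] n 3
```

View pics/over.png

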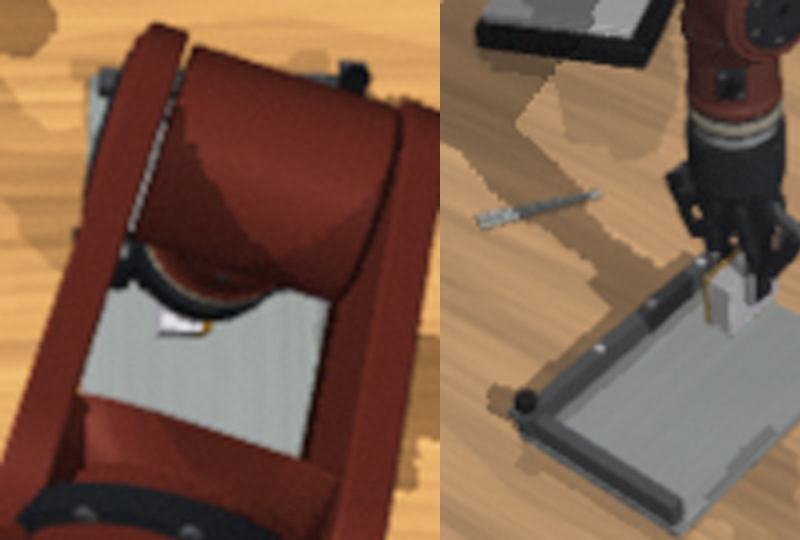

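The die is upright in the grip, with the brass toward the fence, at (715,285) in the right panel. I'll lower it onto the plate.

```bash
python3 -m inch '0 0 0.06 0 -0.006 0 -0.7; 0 0 0.13 0 -0.006 0 -0.7; 0 0 0.19 0 -0.006 0 -0.7; 0 0 0.225 0 -0.006 0 -0.7; 0 0 0.24 0 -0.006 0 -0.7; 0 0 0.245 0 -0.006 0 -0.7; 0 0 0.248 0 -0.006 0 -0.7; 0 0 0.248 0 -0.006 0 -0.7'
```

```text
time: 5.7
eef_pos: [0.53, -0.1052, 0.0369]
tcp_rot: [0.002, 0.022, 1.0, -0.001]
wrist_force: [0.5, 0.8, -2.6]
gripper_width: 0.0275
finger_force: 61.4
```

```bash
python3 -m inch '0 0 0.005 0 0 0 -0.7; 0 0 0.010 0 0 0 -0.7;0 0 0.010 0 0 0 -0.7'; python3 -m inch '0 0 0.003 0 0 0 -0.7; 0 0 0.003 0 0 0 -0.7; 0 0 0.003 0 0 0 -0.7';  python3 -m inch '0 0 0.003 0 0 0 -0.7; 0 0 0.003 0 0 0 -0.7; 0 0 0.003 0 0 0 -0.7'
```

```text
time: 6.0
eef_pos: [0.5288, -0.1049, 0.0317]
tcp_rot: [0.001, 0.022, 1.0, -0.0]
wrist_force: [0.0, 1.3, -3.4]
gripper_width: 0.0269
finger_force: 61.4
time: 6.3
eef_pos: [0.529, -0.105, 0.0306]
tcp_rot: [0.001, 0.022, 1.0, -0.0]
wrist_force: [0.1, 0.3, -1.9]
gripper_width: 0.0269
finger_force: 61.6
time: 6.6
eef_pos: [0.5292, -0.1049, 0.0305]
tcp_rot: [0.001, 0.022, 1.0, -0.0]
wrist_force: [-2.4, 0.1, 5.3]
gripper_width: 0.0272
finger_force: 62.6
```

Contact: Fz went from -3.4 to +5.3 N. I'll release and lift clear.

```bash
python3 -m inch '0 0 0 0 0 0 -0.4; 0 0 0 0 0 0 -0.2; 0 0 0 0 0 0 0; 0 0 0 0 0 0 0.2; 0 0 0 0 0 0 0.3; 0 0 0 0 0 0 0.3;0 0 0 0 0 0 0.3'; python3 -m inch '0 0 -0.03 0 0 0 0.3; 0 0 -0.08 0 0 0 0.3; 0 0 -0.18 0 0 0 0.3; 0 0 -0.3 0 0 0 0.6; 0 0 -0.4 0 0 0 1; 0 0 -0.4 0 0 0 1'
python3 - <<'E'
from h import *
C=np.array([.529,-.105,.035])
R=tool(-2.5,30,-92.5)
R2=tool(177.5,30,-92.5)
z=R[:,2]
for t in(.14,.10,.007): print("tcp",(C+z*(-t if t>.05 else t)).round(4))
go([.529,-.225,.19],R);go([.529,-.225,.19],R2)
E
```

```text
time: 7.3
eef_pos: [0.5289, -0.1049, 0.0292]
tcp_rot: [0.001, 0.022, 1.0, -0.0]
wrist_force: [-0.9, 0.1, -0.8]
gripper_width: 0.0555
finger_force: 0.0
time: 7.9
eef_pos: [0.5339, -0.1065, 0.1984]
tcp_rot: [0.008, 0.022, 1.0, -0.003]
wrist_force: [1.0, -0.2, 1.0]
gripper_width: 0.0854
finger_force: 0.0
tcp [ 0.5237 -0.2261  0.105 ]
tcp [ 0.5252 -0.1915  0.085 ]
tcp [ 0.5293 -0.0989  0.0315]
[-0.0005 -0.2965  0.0224] [-1.0291  1.0596  1.8074] q [-0.33  0.07  1.85 -0.    1.21 -1.85] F [ 1.  -0.2  1. ] n 13
[-0.0005 -0.2965  0.0224] [-1.0571 -1.0266 -1.7855] q [-0.33  0.07  1.85 -0.    1.21 -1.85] F [ 1.  -0.2  1. ] n 13
```

```bash
python3 -m inch '0 -0.05 -0.05 0 0 0.18 1; 0 -0.1 -0.07 0 0 0.36 1; 0 -0.15 -0.07 0 0 0.54 1; 0 -0.2 -0.07 0 0 0.72 1; 0 -0.25 -0.07 0 0 0.9 1; 0 -0.29 -0.07 0 0 1 1; 0 -0.29 -0.07 0 0 1 1'; python3 -m inch '0 0 0 0 0 0.18 1; 0 0 0 0 0 0.36 1; 0 0 0 0 0 0.54 1; 0 0 0 0 0 0.72 1; 0 0 0 0 0 0.9 1; 0 0 0 0 0 1 1; 0 0 0 0 0 1 1; 0 0 0 0 0 1 1'
python3 - <<'E'
from h import *
p,d=read_camera("top");s,ds=read_camera("scene")
f=lambda a,k:cv2.resize(a,None,fx=k,fy=k,interpolation=cv2.INTER_CUBIC)[:,:,::-1]
cv2.imwrite("pics/stand.png",np.hstack([f(p[140:280,230:340],4)[:540],f(s[80:230,150:270],3.6)[:540]])[:600,:800])
go([.5237,-.2261,.20],tool(-2.5,30,-92.5))
X=cloud("scene",ds).reshape(-1,3);X=X[(abs(X[:,0]-.53)<.06)&(abs(X[:,1]+.105)<.04)&(X[:,2]>.054)&(X[:,2]<.07)]
print(len(X),X.mean(0).round(4),X.min(0).round(4),X.max(0).round(4))
E
```

```text
time: 8.6
eef_pos: [0.5232, -0.2223, 0.2174]
tcp_rot: [0.001, 0.404, 0.915, -0.0]
wrist_force: [-0.9, 0.7, -0.1]
gripper_width: 0.085
finger_force: 0.0
time: 9.4
eef_pos: [0.5234, -0.2199, 0.2173]
tcp_rot: [0.0, 0.721, 0.693, 0.0]
wrist_force: [0.3, 0.6, 0.5]
gripper_width: 0.085
finger_force: 0.0
[-0.0147  0.0011  0.0434] [4.0000e-04 1.3337e+00 3.2000e-03] q [-0.52  0.11  1.76  0.    1.27 -0.48] F [-0.4 -0.3 -0.2] n 7
154 [ 0.534  -0.1063  0.0593] [ 0.5007 -0.1225  0.0541] [ 0.5642 -0.0916  0.0643]
```

View pics/stand.png

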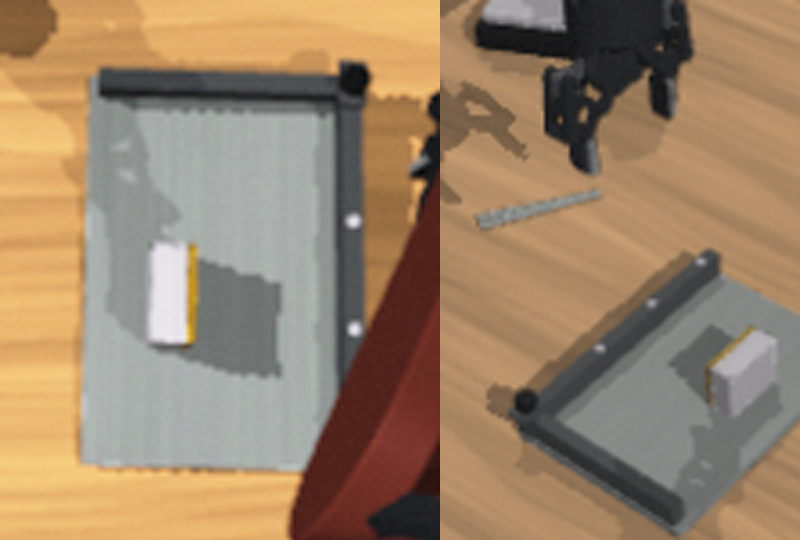

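The die stands upright: its top face is at (147-197, 242-347) in the left panel. I'll tilt the tool now.

```bash
python3 -m inch '0 0 0 0 0.16 0 1; 0 0 0 0 0.32 0 1; 0 0 0 0 0.48 0 1; 0 0 0 0 0.64 0 1; 0 0 0 0 0.8 0 1; 0 0 0 0 0.96 0 1; 0 0 0 0 1 0 1; 0 0 0 0 1 0 1'; python3 -m inch '0 0 0 0 0.16 0 1; 0 0 0 0 0.333 0 1; 0 0 0 0 0.333 0 1; 0 0 0 0 0.333 0 1'
python3 - <<'E'
from h import *
Q=[px2w("top",(x+.5)/4-.5+230,(y+.5)/4-.5+140,.06) for x,y in[(150,242),(197,245),(194,347),(147,345)]]
C=np.mean(Q,0);print(np.round(Q,4),C)
C=np.array([C[0],C[1],.035]);R=tool(-2.5,30,-92.5);z=R[:,2]
print((C-z*.1).round(4),(C+z*.007).round(4))
go(C-z*.12,R);go(C+z*.007,R)
E
```

```text
time: 10.3
eef_pos: [0.523, -0.221, 0.2159]
tcp_rot: [-0.265, 0.668, 0.638, 0.277]
wrist_force: [0.4, 0.2, -0.5]
gripper_width: 0.0855
finger_force: 0.0
time: 10.7
eef_pos: [0.5237, -0.22, 0.2173]
tcp_rot: [-0.345, 0.626, 0.6, 0.36]
wrist_force: [-0.0, -1.1, -0.4]
gripper_width: 0.0853
finger_force: 0.0
[[ 0.5605 -0.0904  0.06  ]
 [ 0.5583 -0.1199  0.06  ]
 [ 0.4945 -0.1163  0.06  ]
 [ 0.496  -0.0871  0.06  ]] [ 0.52731003 -0.10343726  0.06      ]
[ 0.5235 -0.19    0.085 ] [ 0.5276 -0.0974  0.0315]
[-0.2484 -0.004   0.1811] [-0.0001  0.0041  0.0019] q [-0.86  0.54  1.51  0.68  1.9  -0.87] F [-0.  -1.1 -0.4] n 3
[-0.2474 -0.0039  0.4986] [-0.0001  0.0041  0.0019] q [-0.86  0.54  1.51  0.68  1.9  -0.87] F [-0.  -1.1 -0.4] n 5
```

```bash
python3 -m inch '-0.09 -0.002 0.06 0 0.004 0.002 1; -0.18 -0.003 0.13 0 0.004 0.002 1; -0.245 -0.004 0.18 0 0.004 0.002 1; -0.248 -0.004 0.181 0 0.004 0.002 1; -0.248 -0.004 0.181 0 0.004 0.002 1; -0.248 -0.004 0.181 0 0.004 0.002 1'
python3 - <<'E'
from h import *
s,ds=read_camera("scene");p,_=read_camera("top")
f=lambda a,k:cv2.resize(a,None,fx=k,fy=k,interpolation=cv2.INTER_CUBIC)[:,:,::-1]
cv2.imwrite("pics/appr.png",np.hstack([f(p[140:280,230:340],4)[:540],f(s[80:230,150:270],3.6)[:540]])[:600,:800])
C=np.array([.5285,-.1045,.035]);R=tool(-2.5,30,-92.5);z=R[:,2]
go(C+z*.008,R)
E
```

```text
time: 11.3
eef_pos: [0.5244, -0.2088, 0.0984]
tcp_rot: [-0.344, 0.625, 0.6, 0.362]
wrist_force: [0.0, -1.8, -1.0]
gripper_width: 0.0854
finger_force: 0.0
[-0.0051 -0.0014  0.3253] [0.0036 0.0023 0.0045] q [-0.85  0.7   1.54  0.66  1.75 -0.98] F [-0.2 -0.5 -0.7] n 3
```

View pics/appr.png

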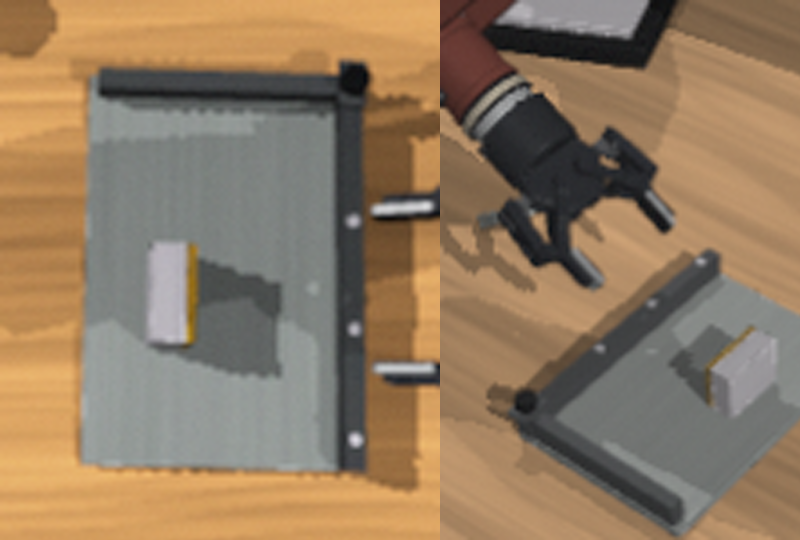

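The fingers, with tips at (372,210) and (374,370) on the left, straddle the die's ends symmetrically about its centre at (172,294). I'll move in along the tool axis.

```bash
python3 -c "
from h import *
for x,y in[(372,210),(374,370)]:
  for z in(.098,.105): print(px2w('top',(x+.5)/4-.5+230,(y+.5)/4-.5+140,z).round(4))"
python3 -m inch '0 0 0.1 0.004 0.002 0.004 1; -0.003 0 0.2 0.004 0.002 0.004 1; -0.005 -0.001 0.28 0.004 0.002 0.004 1; -0.005 -0.001 0.32 0.004 0.002 0.004 1; -0.005 -0.001 0.325 0.004 0.002 0.004 1; -0.005 -0.001 0.325 0.004 0.002 0.004 1; -0.005 -0.001 0.325 0.004 0.002 0.004 1'
```

```text
[ 0.573  -0.2224  0.098 ]
[ 0.5719 -0.2208  0.105 ]
[ 0.4768 -0.2189  0.098 ]
[ 0.4764 -0.2173  0.105 ]
time: 12.1
eef_pos: [0.5286, -0.0981, 0.0299]
tcp_rot: [-0.346, 0.626, 0.598, 0.362]
wrist_force: [-0.6, -0.3, 0.9]
gripper_width: 0.0854
finger_force: 0.0
```

```bash
python3 -m inch '0 0 0.01 0 0 0 1; 0 0 0.01 0 0 0 0.6; 0 0 0.01 0 0 0 0.5; 0 0 0.01 0 0 0 0.4; 0 0 0.01 0 0 0 0.3; 0 0 0.01 0 0 0 0.1; 0 0 0.01 0 0 0 0.1; 0 0 0.01 0 0 0 0.1; 0 0 0.01 0 0 0 0.1; 0 0 0.01 0 0 0 0.1'
python3 - <<'E'
from h import *
s,_=read_camera("scene");p,_=read_camera("top")
f=lambda a,k:cv2.resize(a,None,fx=k,fy=k,interpolation=cv2.INTER_CUBIC)[:,:,::-1]
cv2.imwrite("pics/grip.png",np.hstack([f(p[140:280,230:340],4)[:540],f(s[80:230,150:270],3.6)[:540]])[:600,:800])
E
```

```text
time: 13.1
eef_pos: [0.528, -0.0928, 0.0273]
tcp_rot: [-0.348, 0.625, 0.598, 0.362]
wrist_force: [1.6, -4.0, 5.6]
gripper_width: 0.061
finger_force: 65.0
```

View pics/grip.png

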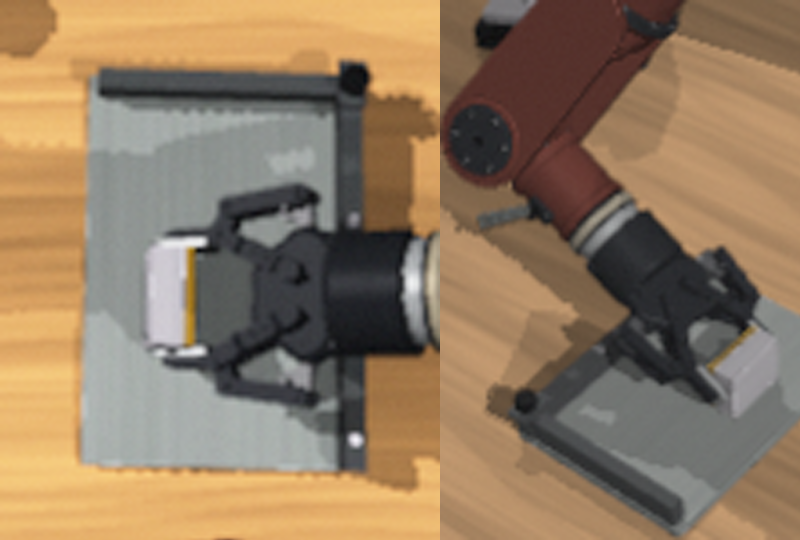

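The die is gripped squarely by its ends: pads at (178,240) and (180,350). The width reads 61 mm.

Run:
```python
from h import *
s=state();go(s['eef_pos']+[0,0,.08]); print(rot().as_matrix().round(3))
```

```text
[ 0.1736 -0.0006 -0.0993] [0. 0. 0.] q [-0.72  0.72  1.7   0.75  1.56 -1.02] F [ 1.4 -3.2  4.9] n 2
[[ 0.024  0.999  0.037]
 [ 0.496 -0.044  0.867]
 [ 0.868 -0.003 -0.496]]
```

```bash
python3 -m inch '0.02 0 -0.011 0 0 0 0.1; 0.06 0 -0.034 0 0 0 0.1; 0.12 0 -0.069 0 0 0 0.1; 0.174 -0.001 -0.099 0 0 0 0.1; 0.174 -0.001 -0.099 0 0 0 0.1; 0.174 -0.001 -0.099 0 0 0 0.1'; python3 -m inch '0 0 0 0 -0.1 0 0.1; 0 0 0 0 -0.2 0 0.1; 0 0 0 0 -0.3 0 0.1; 0 0 0 0 -0.4 0 0.1; 0 0 0 0 -0.5 0 0.1; 0 0 0 0 -0.6 0 0.1; 0 0 0 0 -0.7 0 0.1; 0 0 0 0 -0.8 0 0.1; 0 0 0 0 -0.9 0 0.1; 0 0 0 0 -0.96 0 0.1; 0 0 0 0 -1 0 0.1; 0 0 0 0 -1 0 0.1'; python3 -c "
from h import *
s=state();R=tool(-2.5,60,87.5)
go(s['eef_pos'],R)"
```

```text
time: 13.8
eef_pos: [0.5262, -0.0917, 0.1054]
tcp_rot: [-0.349, 0.626, 0.598, 0.36]
wrist_force: [-0.7, 0.1, -3.2]
gripper_width: 0.0607
finger_force: 65.3
time: 15.0
eef_pos: [0.5258, -0.0909, 0.1051]
tcp_rot: [-0.095, 0.716, 0.686, 0.093]
wrist_force: [0.5, -0.2, -2.8]
gripper_width: 0.0606
finger_force: 65.4
[0. 0. 0.] [-0.0099 -1.0064  0.004 ] q [-0.44  0.22  1.89  0.26  1.16 -0.52] F [ 0.5 -0.2 -2.8] n 6
```

```bash
python3 -m inch '0 0 0 0 -0.1 0 0.1; 0 0 0 0 -0.2 0 0.1; 0 0 0 0 -0.3 0 0.1; 0 0 0 0 -0.4 0 0.1; 0 0 0 0 -0.5 0 0.1; 0 0 0 0 -0.6 0 0.1; 0 0 0 0 -0.7 0 0.1; 0 0 0 0 -0.8 0 0.1; 0 0 0 0 -0.9 0 0.1; 0 0 0 0 -0.96 0 0.1; 0 0 0 0 -1 0 0.1; 0 0 0 0 -1 0 0.1'
python3 - <<'E'
from h import *
s=state();M=rot().as_matrix();print(M.round(3),s['q'].round(2))
go(s['eef_pos'],tool(-2.5,60.3,87.5))
# die cloud seen by the cameras
s_,ds=read_camera("scene");p,dt=read_camera("top")
for n,d in(("scene",ds),("top",dt)):
    X=cloud(n,d).reshape(-1,3);X=X[(abs(X[:,0]-.526)<.05)&(abs(X[:,1]+.1)<.045)&(X[:,2]>.05)&(X[:,2]<.16)]
    print(n,len(X),np.percentile(X,[1,50,99],axis=0).round(3))
cv2.imwrite("pics/laid.png",np.hstack([p,s_])[:,:,::-1])
# brass pixels
im=p.astype(int);m=(im[:,:,0]-im[:,:,2]>60)&(dt>0);X=cloud("top",dt)
Y=X[m&(abs(X[:,:,0]-.526)<.05)&(abs(X[:,:,1]+.1)<.05)&(X[:,:,2]>.06)&(X[:,:,2]<.15)]
if len(Y)>9:
    c=Y.mean(0);u,sv,v=np.linalg.svd(Y-c);print("brass",len(Y),c.round(4),"normal",v[2].round(3))
E
```

```text
time: 16.2
eef_pos: [0.5258, -0.0916, 0.1046]
tcp_rot: [0.174, 0.697, 0.669, -0.188]
wrist_force: [0.4, -0.1, -4.1]
gripper_width: 0.0607
finger_force: 65.5
[[ 0.033  0.999 -0.029]
 [ 0.868 -0.044 -0.495]
 [-0.495 -0.009 -0.869]] [-0.02  0.24  1.93 -0.6   1.07  0.34]
[0. 0. 0.] [-0.0098 -0.0001  0.0057] q [-0.02  0.24  1.93 -0.6   1.07  0.34] F [ 0.4 -0.1 -4.1] n 1
scene 188 [[ 0.5   -0.112  0.102]
 [ 0.544 -0.067  0.121]
 [ 0.573 -0.059  0.131]]
top 642 [[ 0.478 -0.108  0.118]
 [ 0.525 -0.084  0.13 ]
 [ 0.574 -0.056  0.159]]
brass 449 [ 0.5274 -0.0886  0.1291] normal [ 0.017 -0.009  1.   ]
```

```bash
python3 -c "
from h import *
R=tool(-2.5,60.3,87.5);go([.586,-.182,.105],R);go([.586,-.182,.022],R)"
```

```text
[-0.1885  0.1583  0.1083] [-0.0076 -0.0001  0.0035] q [-0.02  0.24  1.93 -0.6   1.07  0.34] F [ 0.4 -0.5 -2.6] n 3
[-0.0857  0.1597  0.2885] [-0.0076 -0.0001  0.0035] q [-0.02  0.24  1.93 -0.6   1.07  0.34] F [ 0.4 -0.5 -2.6] n 3
```

```bash
python3 -m inch '-0.05 0.04 0.03 -0.008 0 0.004 0.1; -0.1 0.08 0.06 -0.008 0 0.004 0.1; -0.15 0.12 0.085 -0.008 0 0.004 0.1; -0.188 0.158 0.108 -0.008 0 0.004 0.1; -0.188 0.158 0.108 -0.008 0 0.004 0.1; -0.16 0.159 0.158 -0.008 0 0.004 0.1; -0.13 0.159 0.21 -0.008 0 0.004 0.1; -0.1 0.16 0.263 -0.008 0 0.004 0.1; -0.086 0.16 0.288 -0.008 0 0.004 0.1; -0.086 0.16 0.288 -0.008 0 0.004 0.1; -0.086 0.16 0.288 -0.008 0 0.004 0.1'; python3 -c "
from h import *
s=state();R=tool(-2.5,60.3,87.5);go([.586,-.182,.018],R);go(s['eef_pos']-[0,0,.002],R)"
```

```text
time: 17.4
eef_pos: [0.5874, -0.1822, 0.0242]
tcp_rot: [0.179, 0.698, 0.668, -0.185]
wrist_force: [-0.8, -0.9, -1.0]
gripper_width: 0.0611
finger_force: 66.3
[ 0.008  -0.0037  0.0133] [ 0.004   0.0019 -0.0013] q [-0.17  0.47  1.81 -0.68  0.91  0.31] F [-0.8 -0.9 -1. ] n 1
[ 0.0025 -0.      0.0043] [ 0.004   0.0019 -0.0013] q [-0.17  0.47  1.81 -0.68  0.91  0.31] F [-0.8 -0.9 -1. ] n 1
```

```bash
python3 -m inch '0.0025 0 0.0043 0 0 0 0.1; 0.005 0 0.0087 0 0 0 0.1; 0.0075 0 0.013 0 0 0 0.1; 0.0075 0 0.013 0 0 0 0.1';python3 -m inch '0.0025 0 0.0043 0 0 0 0.1; 0.0025 0 0.0043 0 0 0 0.1; 0.0025 0 0.0043 0 0 0 0.1';python3 -m inch '0.0012 0 0.0022 0 0 0 0.1; 0.0012 0 0.0022 0 0 0 0.1; 0.0012 0 0.0022 0 0 0 0.1'
```

```text
time: 17.8
eef_pos: [0.5872, -0.182, 0.0178]
tcp_rot: [0.179, 0.698, 0.668, -0.185]
wrist_force: [-0.6, -1.1, -3.7]
gripper_width: 0.0611
finger_force: 66.4
time: 18.1
eef_pos: [0.5871, -0.182, 0.0156]
tcp_rot: [0.179, 0.698, 0.668, -0.185]
wrist_force: [-0.9, -1.0, -3.6]
gripper_width: 0.061
finger_force: 66.4
time: 18.4
eef_pos: [0.5872, -0.182, 0.0147]
tcp_rot: [0.179, 0.698, 0.668, -0.185]
wrist_force: [0.3, 0.4, -3.3]
gripper_width: 0.0611
finger_force: 66.4
```

```bash
for i in 1 ; do python3 -m inch '0.0012 0 0.0022 0 0 0 0.1; 0.0012 0 0.0022 0 0 0 0.1'; done; python3 -m inch '0.0008 0 0.0014 0 0 0 0.1; 0.0008 0 0.0014 0 0 0 0.1'; python3 -m inch '0.0008 0 0.0014 0 0 0 0.1; 0.0008 0 0.0014 0 0 0 0.1'
```

```text
time: 18.6
eef_pos: [0.5871, -0.1821, 0.0136]
tcp_rot: [0.179, 0.698, 0.668, -0.185]
wrist_force: [-0.1, 0.3, -3.2]
gripper_width: 0.0612
finger_force: 66.4
time: 18.8
eef_pos: [0.5873, -0.1821, 0.0132]
tcp_rot: [0.179, 0.698, 0.668, -0.185]
wrist_force: [0.1, 0.2, -1.6]
gripper_width: 0.0611
finger_force: 66.5
time: 19.0
eef_pos: [0.5873, -0.1822, 0.0132]
tcp_rot: [0.179, 0.698, 0.668, -0.185]
wrist_force: [-2.2, 2.9, 2.8]
gripper_width: 0.061
finger_force: 67.1
```

```bash
python3 -m inch '0.0006 0 0.001 0 0 0 0.1; 0.0006 0 0.001 0 0 0 0.1'; python3 -m inch '0 0 0 0 0 0 0.5; 0 0 0 0 0 0 0.55; 0 0 0 0 0 0 0.6; 0 0 0 0 0 0 0.7; 0 0 0 0 0 0 0.75; 0 0 0 0 0 0 0.75'
python3 - <<'E'
from h import *
s=state();R=rot();print("back off 0.1 along tool");go(s['eef_pos']-.1*R.as_matrix()[:,2])
E
```

```text
time: 19.2
eef_pos: [0.5873, -0.1821, 0.0131]
tcp_rot: [0.179, 0.698, 0.668, -0.185]
wrist_force: [-4.0, 1.8, 6.6]
gripper_width: 0.0611
finger_force: 67.8
time: 19.8
eef_pos: [0.5872, -0.1821, 0.0118]
tcp_rot: [0.179, 0.698, 0.668, -0.185]
wrist_force: [0.5, -0.5, 0.2]
gripper_width: 0.0744
finger_force: 0.0
back off 0.1 along tool
[-0.   -0.   -0.25] [0. 0. 0.] q [-0.17  0.49  1.81 -0.69  0.89  0.33] F [ 0.5 -0.5  0.2] n 3
```

```bash
python3 -m inch '0 0 -0.05 0 0 0 0.8; 0 0 -0.15 0 0 0 0.8; 0 0 -0.25 0 0 0 0.4; 0 0 -0.32 0 0 0 0; 0 0 -0.32 0 0 0 0; 0 0 -0.32 0 0 0 0'
python3 - <<'E'
from h import *
p,dt=read_camera("top");s_,ds=read_camera("scene")
cv2.imwrite("pics/laid2.png",p[:,:,::-1]);cv2.imwrite("pics/laid2s.png",s_[:,:,::-1])
for n,im,d in(("top",p,dt),("scene",s_,ds)):
    im=im.astype(int);X=cloud(n,d);m=(im[:,:,0]-im[:,:,2]>50)&(abs(X[:,:,0]-.587)<.05)&(abs(X[:,:,1]+.175)<.04)&(X[:,:,2]>.028)&(X[:,:,2]<.05)
    if m.sum()<20: print(n,"few");continue
    Y=X[m];c=Y.mean(0);v=np.linalg.svd(Y-c)[2]
    r=cv2.minAreaRect((Y[:,:2]*1000).astype(np.float32));print(n,len(Y),c.round(4),v[2].round(3),r)
go([.585,-.085,.05],tool(-2.5))
E
```

```text
time: 20.4
eef_pos: [0.59, -0.1184, 0.1235]
tcp_rot: [0.179, 0.698, 0.668, -0.184]
wrist_force: [-0.4, -0.6, -0.8]
gripper_width: 0.0427
finger_force: 0.0
top 443 [ 0.5864 -0.173   0.0369] [-0.001 -0.006  1.   ] ((586.3092651367188, -173.21168518066406), (48.109130859375, 61.93967056274414), 88.50100708007812)
scene 241 [ 0.5905 -0.1734  0.0374] [ 0.008 -0.017 -1.   ] ((589.5968017578125, -175.76344299316406), (49.91404724121094, 62.322181701660156), 89.15535736083984)
[ 0.1616 -0.0116  0.1128] [-3.000e-04  6.615e-01 -1.000e-04] q [-0.06  0.32  1.79 -0.59  1.1   0.27] F [ 0.5 -0.6 -0.5] n 4
```

Laid flat: the brass normal is vertical and the centre is at about (0.586, -0.174). Now I'll set up the push toward the long fence.

```bash
python3 -m inch '0.03 0 0.01 0 0.16 0 -0.1; 0.07 0 0.03 0 0.32 0 -0.1; 0.11 -0.005 0.06 0 0.48 0 -0.1; 0.16 -0.01 0.1 0 0.64 0 -0.1; 0.161 -0.011 0.113 0 0.661 0 -0.1; 0.161 -0.011 0.113 0 0.661 0 -0.1; 0.161 -0.011 0.113 0 0.661 0 -0.1'; python3 -c "
from h import *
R=tool(-2.5);go([.586,-.085,.017],R);go([.586,-.132,.017],R);print(rot().as_matrix().round(3))"
```

```text
time: 21.2
eef_pos: [0.5865, -0.0852, 0.0514]
tcp_rot: [0.001, 0.722, 0.692, -0.0]
wrist_force: [0.5, 0.2, -0.6]
gripper_width: 0.0382
finger_force: 0.0
[ 0.0005 -0.0015  0.086 ] [0.0022 0.0025 0.0003] q [-0.26  0.36  1.8  -0.    0.97 -0.22] F [ 0.5  0.2 -0.6] n 1
[-0.1168  0.0036  0.0862] [0.0022 0.0025 0.0003] q [-0.26  0.36  1.8  -0.    0.97 -0.22] F [ 0.5  0.2 -0.6] n 2
[[ 0.043  0.999  0.002]
 [ 0.999 -0.043 -0.002]
 [-0.002  0.002 -1.   ]]
```

```bash
python3 -m inch '0 -0.001 0.05 0.002 0.002 0 -0.1; 0 -0.001 0.084 0.002 0.002 0 -0.1; -0.04 0.001 0.086 0.002 0.002 0 -0.1; -0.08 0.002 0.086 0.002 0.002 0 -0.1; -0.11 0.003 0.086 0.002 0.002 0 -0.1; -0.12 0.004 0.086 0.002 0.002 0 -0.1; -0.12 0.004 0.086 0.002 0.002 0 -0.1'
for k in 1; do python3 -m inch '-0.005 0 0 0 0 0 -0.1; -0.01 0 0 0 0 0 -0.1; -0.015 0 0 0 0 0 -0.1; -0.02 0 0 0 0 0 -0.1'; done; python3 -m inch '-0.005 0 0 0 0 0 -0.1; -0.01 0 0 0 0 0 -0.1; -0.01 0 0 0 0 0 -0.1'
```

```text
time: 21.9
eef_pos: [0.5871, -0.1345, 0.0183]
tcp_rot: [0.001, 0.723, 0.691, 0.001]
wrist_force: [-0.2, 0.5, 0.7]
gripper_width: 0.0382
finger_force: 0.0
time: 22.3
eef_pos: [0.5861, -0.1402, 0.0175]
tcp_rot: [-0.0, 0.722, 0.692, 0.001]
wrist_force: [-0.2, 2.6, 1.8]
gripper_width: 0.0386
finger_force: 1.1
time: 22.6
eef_pos: [0.586, -0.1451, 0.0174]
tcp_rot: [0.0, 0.722, 0.692, 0.001]
wrist_force: [-0.0, 1.9, 1.6]
gripper_width: 0.0384
finger_force: 0.8
```

```bash
python3 -m inch '-0.005 0 0 0 0 0 -0.1; -0.01 0 0 0 0 0 -0.1; -0.01 0 0 0 0 0 -0.1'; python3 -m inch '-0.004 0 0 0 0 0 -0.1; -0.004 0 0 0 0 0 -0.1';python3 -m inch '-0.003 0 0 0 0 0 -0.1; -0.003 0 0 0 0 0 -0.1';python3 -m inch '-0.003 0 0 0 0 0 -0.1; -0.003 0 0 0 0 0 -0.1'
```

```text
time: 22.9
eef_pos: [0.5858, -0.1494, 0.0175]
tcp_rot: [0.0, 0.722, 0.692, 0.001]
wrist_force: [-0.3, 0.3, 0.7]
gripper_width: 0.0384
finger_force: 0.6
time: 23.1
eef_pos: [0.5858, -0.1508, 0.0175]
tcp_rot: [0.0, 0.722, 0.692, 0.001]
wrist_force: [-0.6, 1.9, 0.8]
gripper_width: 0.0382
finger_force: 0.8
time: 23.3
eef_pos: [0.5857, -0.1519, 0.0174]
tcp_rot: [0.0, 0.722, 0.692, 0.001]
wrist_force: [-0.5, 1.3, 1.0]
gripper_width: 0.0385
finger_force: 0.9
time: 23.5
eef_pos: [0.5856, -0.1531, 0.0175]
tcp_rot: [0.0, 0.722, 0.692, 0.001]
wrist_force: [-0.2, 2.2, 1.3]
gripper_width: 0.0383
finger_force: 1.0
```

```bash
python3 -m inch '-0.003 0 0 0 0 0 -0.1; -0.003 0 0 0 0 0 -0.1'; python3 -m inch '-0.0025 0 0 0 0 0 -0.1; -0.0025 0 0 0 0 0 -0.1';python3 -m inch '-0.002 0 0 0 0 0 -0.1; -0.002 0 0 0 0 0 -0.1';python3 -m inch '-0.002 0 0 0 0 0 -0.1; -0.002 0 0 0 0 0 -0.1'
```

```text
time: 23.7
eef_pos: [0.5856, -0.1543, 0.0175]
tcp_rot: [0.0, 0.722, 0.692, 0.001]
wrist_force: [-0.4, 2.0, 1.0]
gripper_width: 0.0385
finger_force: 1.0
time: 23.9
eef_pos: [0.5856, -0.1553, 0.0175]
tcp_rot: [0.0, 0.722, 0.692, 0.001]
wrist_force: [0.5, 2.1, 2.2]
gripper_width: 0.0386
finger_force: 1.0
time: 24.1
eef_pos: [0.5855, -0.1561, 0.0174]
tcp_rot: [0.0, 0.722, 0.692, 0.001]
wrist_force: [0.8, 1.8, 1.3]
gripper_width: 0.0382
finger_force: 1.1
time: 24.3
eef_pos: [0.5855, -0.1569, 0.0175]
tcp_rot: [0.0, 0.722, 0.692, 0.001]
wrist_force: [-0.2, 3.0, 1.6]
gripper_width: 0.0381
finger_force: 1.1
```

```bash
python3 -m inch '-0.002 0 0 0 0 0 -0.1; -0.002 0 0 0 0 0 -0.1';python3 -m inch '-0.002 0 0 0 0 0 -0.1; -0.002 0 0 0 0 0 -0.1';python3 -m inch '-0.002 0 0 0 0 0 -0.1; -0.002 0 0 0 0 0 -0.1'
```

```text
time: 24.5
eef_pos: [0.5854, -0.1571, 0.0175]
tcp_rot: [-0.0, 0.722, 0.692, 0.001]
wrist_force: [0.5, 4.4, 2.7]
gripper_width: 0.0381
finger_force: 2.2
time: 24.7
eef_pos: [0.5854, -0.1571, 0.0175]
tcp_rot: [-0.001, 0.722, 0.692, 0.001]
wrist_force: [0.1, 6.9, 3.0]
gripper_width: 0.0385
finger_force: 3.3
time: 24.9
eef_pos: [0.5854, -0.1572, 0.0174]
tcp_rot: [-0.001, 0.722, 0.692, 0.002]
wrist_force: [-0.8, 8.9, 4.0]
gripper_width: 0.0386
finger_force: 4.2
```

```bash
python3 -m inch '-0.003 0 0 0 0 0 -0.1; -0.003 0 0 0 0 0 -0.1';python3 -m inch '-0.003 0 0 0 0 0 -0.1; -0.003 0 0 0 0 0 -0.1'
```

```text
time: 25.1
eef_pos: [0.5853, -0.1572, 0.0175]
tcp_rot: [-0.002, 0.722, 0.692, 0.002]
wrist_force: [-0.2, 11.4, 4.1]
gripper_width: 0.0383
finger_force: 5.8
time: 25.3
eef_pos: [0.5852, -0.1572, 0.0174]
tcp_rot: [-0.003, 0.722, 0.692, 0.003]
wrist_force: [0.9, 14.8, 5.7]
gripper_width: 0.0384
finger_force: 7.3
```

Long fence found: 14.8 N with no further motion. I'll back off and go to the die's near end with the fingers shut.

```bash
python3 -m inch '0.05 0 0 0 0 0 -0.1; 0.1 0 -0.05 0 0 0 -0.5; 0.1 0 -0.17 0 0 0 -1; 0.1 0 -0.2 0 0 0 -1; 0.1 0 -0.2 0 0 0 -1'; python3 -c "
from h import *
R=tool(-2.5);go([.507,-.189,.09],R);go([.507,-.189,.018],R)"
```

```text
time: 25.8
eef_pos: [0.5895, -0.1233, 0.1008]
tcp_rot: [0.004, 0.722, 0.692, 0.002]
wrist_force: [0.4, 1.2, 0.4]
gripper_width: 0.0
finger_force: 0.0
[-0.1728 -0.1993  0.0258] [0.0105 0.003  0.0011] q [-0.32  0.31  1.77 -0.    1.06 -0.28] F [0.4 1.2 0.4] n 3
[-0.1723 -0.2008  0.2058] [0.0105 0.003  0.0011] q [-0.32  0.31  1.77 -0.    1.06 -0.28] F [0.4 1.2 0.4] n 3
```

```bash
python3 -m inch '-0.05 -0.08 0.01 0.01 0.003 0 -1; -0.12 -0.16 0.02 0.01 0.003 0 -1; -0.172 -0.2 0.026 0.01 0.003 0 -1; -0.172 -0.2 0.026 0.01 0.003 0 -1; -0.172 -0.2 0.08 0.01 0.003 0 -1; -0.172 -0.2 0.15 0.01 0.003 0 -1; -0.172 -0.2 0.19 0.01 0.003 0 -1; -0.172 -0.2 0.205 0.01 0.003 0 -1; -0.172 -0.2 0.205 0.01 0.003 0 -1;-0.172 -0.2 0.205 0.01 0.003 0 -1'
python3 - <<'E'
from h import *
s=state();go([.535,-.1902,.018],tool(-2.5))
p,d=read_camera("top");im=p.astype(int);X=cloud("top",d);m=(im[:,:,0]-im[:,:,2]>50)&(abs(X[:,:,0]-.59)<.06)&(abs(X[:,:,1]+.19)<.045)&(X[:,:,2]>.028)&(X[:,:,2]<.05)
Y=X[m];print(len(Y),Y.mean(0),cv2.minAreaRect((Y[:,:2]*1000).astype(np.float32)) if len(Y)>9 else 0)
E
```

```text
time: 26.8
eef_pos: [0.5046, -0.187, 0.0155]
tcp_rot: [-0.003, 0.722, 0.692, -0.001]
wrist_force: [-0.0, -0.6, 0.1]
gripper_width: -0.0003
finger_force: 0.0
[-0.0047  0.0762 -0.0068] [-0.0077 -0.004   0.001 ] q [-0.49  0.33  1.94  0.    0.88 -0.44] F [-0.  -0.6  0.1] n 1
148 [ 0.5967056  -0.17772591  0.03678045] ((594.1234741210938, -171.6621551513672), (27.602298736572266, 67.35186767578125), 59.32109832763672)
```

```bash
python3 -m inch '-0.003 0.03 -0.005 -0.008 -0.004 0 -1; -0.005 0.06 -0.006 -0.008 -0.004 0 -1; -0.005 0.078 -0.006 -0.008 -0.004 0 -1; -0.005 0.09 -0.006 -0.008 -0.004 0 -1; -0.005 0.1 -0.006 -0.008 -0.004 0 -1; -0.005 0.11 -0.006 -0.008 -0.004 0 -1; -0.005 0.12 -0.006 -0.008 -0.004 0 -1';  python3 -m inch '0 0.01 0 0 0 0 -1; 0 0.02 0 0 0 0 -1; 0 0.03 0 0 0 0 -1; 0 0.04 0 0 0 0 -1';python3 -m inch '0 0.01 0 0 0 0 -1; 0 0.02 0 0 0 0 -1; 0 0.02 0 0 0 0 -1'
```

```text
time: 27.55
eef_pos: [0.5514, -0.1907, 0.017]
tcp_rot: [-0.001, 0.722, 0.692, -0.0]
wrist_force: [-2.7, -0.1, 1.9]
gripper_width: 0.0002
finger_force: 1.2
time: 27.95
eef_pos: [0.5682, -0.1915, 0.0171]
tcp_rot: [-0.0, 0.722, 0.692, 0.0]
wrist_force: [-1.6, -0.2, -0.5]
gripper_width: -0.0002
finger_force: 0.6
time: 28.25
eef_pos: [0.577, -0.1922, 0.0177]
tcp_rot: [0.001, 0.722, 0.692, 0.0]
wrist_force: [-0.6, 0.4, 0.2]
gripper_width: -0.0004
finger_force: 0.0
```

```bash
python3 -m inch '0 0.01 0 0 0 0 -1; 0 0.01 0 0 0 0 -1';python3 -m inch '0 0.006 0 0 0 0 -1; 0 0.006 0 0 0 0 -1';python3 -m inch '0 0.003 0 0 0 0 -1; 0 0.003 0 0 0 0 -1';python3 -m inch '0 0.003 0 0 0 0 -1; 0 0.003 0 0 0 0 -1'
```

```text
time: 28.45
eef_pos: [0.5806, -0.1923, 0.0177]
tcp_rot: [0.0, 0.722, 0.692, 0.0]
wrist_force: [-0.5, -0.5, 0.6]
gripper_width: -0.0002
finger_force: 0.2
time: 28.65
eef_pos: [0.5826, -0.1923, 0.0175]
tcp_rot: [0.0, 0.722, 0.692, 0.0]
wrist_force: [-0.4, -1.4, 0.4]
gripper_width: 0.0003
finger_force: 0.6
time: 28.85
eef_pos: [0.5836, -0.1923, 0.0174]
tcp_rot: [-0.0, 0.722, 0.692, -0.0]
wrist_force: [-2.5, -0.8, 1.6]
gripper_width: -0.0001
finger_force: 1.1
time: 29.05
eef_pos: [0.5849, -0.1924, 0.0173]
tcp_rot: [-0.0, 0.722, 0.692, 0.0]
wrist_force: [-2.0, -0.4, 1.8]
gripper_width: 0.0003
finger_force: 1.0
```

```bash
python3 -m inch '0 0.003 0 0 0 0 -1; 0 0.003 0 0 0 0 -1';python3 -m inch '0 0.003 0 0 0 0 -1; 0 0.003 0 0 0 0 -1'
```

```text
time: 29.25
eef_pos: [0.5862, -0.1924, 0.0173]
tcp_rot: [-0.0, 0.722, 0.692, 0.0]
wrist_force: [-1.2, 0.6, 0.6]
gripper_width: -0.0
finger_force: 0.9
time: 29.45
eef_pos: [0.5872, -0.1924, 0.0173]
tcp_rot: [-0.0, 0.722, 0.692, -0.0]
wrist_force: [-1.9, -0.0, 1.3]
gripper_width: -0.0
finger_force: 1.2
```

```bash
python3 -m inch '0 0.003 0 0 0 0 -1; 0 0.003 0 0 0 0 -1';python3 -m inch '0 0.003 0 0 0 0 -1; 0 0.003 0 0 0 0 -1';python3 -m inch '0 0.003 0 0 0 0 -1; 0 0.003 0 0 0 0 -1';python3 -m inch '0 0.003 0 0 0 0 -1; 0 0.003 0 0 0 0 -1'
```

```text
time: 29.65
eef_pos: [0.5872, -0.1925, 0.0173]
tcp_rot: [-0.001, 0.722, 0.692, -0.001]
wrist_force: [-4.6, 0.0, 3.6]
gripper_width: -0.0003
finger_force: 2.9
time: 29.85
eef_pos: [0.5872, -0.1924, 0.0172]
tcp_rot: [-0.003, 0.722, 0.692, -0.002]
wrist_force: [-7.9, -0.0, 7.2]
gripper_width: 0.0004
finger_force: 4.2
time: 30.05
eef_pos: [0.5873, -0.1924, 0.0172]
tcp_rot: [-0.004, 0.722, 0.692, -0.003]
wrist_force: [-11.2, -0.1, 8.9]
gripper_width: -0.0002
finger_force: 5.8
time: 30.25
eef_pos: [0.5873, -0.1924, 0.0169]
tcp_rot: [-0.005, 0.722, 0.692, -0.003]
wrist_force: [-12.9, -0.0, 10.5]
gripper_width: -0.0002
finger_force: 6.9
```

```bash
python3 -m inch '0 0.0025 0 0 0 0 -1; 0 0.0025 0 0 0 0 -1'; python3 -m inch '0 -0.04 0 0 0 0 -1; 0 -0.09 -0.04 0 0 0 -1; 0 -0.09 -0.15 0 0 0 -0.65; 0.06 -0.07 -0.2 0 0 0 -0.65; 0.15 -0.02 -0.2 0 0 0 -0.65; 0.21 0.04 -0.2 0 0 0 -0.65; 0.21 0.08 -0.2 0 0 0 -0.65; 0.21 0.08 -0.2 0 0 0 -0.65; 0.21 0.08 -0.2 0 0 0 -0.65';  python3 - <<'E'
from h import *
go([.626,-.115,.018],tool(-2.5));go([.624,-.15,.018],tool(-2.5))
p,d=read_camera("top");im=p.astype(int);X=cloud("top",d);m=(im[:,:,0]-im[:,:,2]>50)&(abs(X[:,:,0]-.62)<.06)&(abs(X[:,:,1]+.19)<.045)&(X[:,:,2]>.028)&(X[:,:,2]<.05)
Y=X[m];print(len(Y),Y.mean(0),cv2.minAreaRect((Y[:,:2]*1000).astype(np.float32)) if len(Y)>9 else 0)
E
```

```text
time: 30.45
eef_pos: [0.5873, -0.1923, 0.0169]
tcp_rot: [-0.006, 0.722, 0.692, -0.004]
wrist_force: [-16.3, -0.4, 13.2]
gripper_width: 0.0002
finger_force: 8.1
time: 31.35
eef_pos: [0.6289, -0.1102, 0.0973]
tcp_rot: [0.0, 0.722, 0.692, 0.0]
wrist_force: [-0.3, -0.6, 0.3]
gripper_width: 0.015
finger_force: 0.0
[-0.0124 -0.0067  0.1982] [ 0.0005 -0.0002  0.0011] q [-0.28  0.38  1.67  0.    1.09 -0.24] F [-0.3 -0.6  0.3] n 2
[-0.1    -0.008   0.1982] [ 0.0005 -0.0002  0.0011] q [-0.28  0.38  1.67  0.    1.09 -0.24] F [-0.3 -0.6  0.3] n 2
144 [ 0.64565043 -0.18525743  0.03663593] ((647.0408325195312, -184.43600463867188), (30.34926414489746, 38.155174255371094), 79.01458740234375)
```

```bash
python3 -m inch '-0.012 -0.007 0.06 0 0 0.001 -0.65; -0.012 -0.007 0.13 0 0 0.001 -0.65; -0.012 -0.007 0.185 0 0 0.001 -0.65; -0.012 -0.007 0.198 0 0 0.001 -0.65; -0.05 -0.008 0.198 0 0 0.001 -0.65; -0.09 -0.008 0.198 0 0 0.001 -0.65; -0.105 -0.008 0.198 0 0 0.001 -0.65; -0.11 -0.008 0.198 0 0 0.001 -0.65; -0.11 -0.008 0.198 0 0 0.001 -0.65'; python3 -m inch '-0.004 0 0 0 0 0 -0.65; -0.008 0 0 0 0 0 -0.65; -0.008 0 0 0 0 0 -0.65';python3 -m inch '-0.003 0 0 0 0 0 -0.65; -0.003 0 0 0 0 0 -0.65'
```

```text
time: 32.3
eef_pos: [0.6241, -0.155, 0.0192]
tcp_rot: [0.001, 0.723, 0.691, 0.0]
wrist_force: [-0.1, 0.9, -0.1]
gripper_width: 0.0148
finger_force: 0.0
time: 32.6
eef_pos: [0.6233, -0.157, 0.0181]
tcp_rot: [-0.0, 0.722, 0.692, -0.0]
wrist_force: [-0.3, 0.1, 0.8]
gripper_width: 0.0151
finger_force: 0.0
time: 32.8
eef_pos: [0.6232, -0.1583, 0.0181]
tcp_rot: [-0.0, 0.722, 0.692, -0.0]
wrist_force: [-0.5, 0.2, -0.1]
gripper_width: 0.0151
finger_force: 0.0
```

```bash
python3 -m inch '-0.003 0 0 0 0 0 -0.65; -0.003 0 0 0 0 0 -0.65';python3 -m inch '-0.003 0 0 0 0 0 -0.65; -0.003 0 0 0 0 0 -0.65';python3 -m inch '-0.003 0 0 0 0 0 -0.65; -0.003 0 0 0 0 0 -0.65';python3 -m inch '-0.003 0 0 0 0 0 -0.65; -0.003 0 0 0 0 0 -0.65'
```

```text
time: 33.0
eef_pos: [0.6232, -0.1586, 0.0181]
tcp_rot: [-0.001, 0.722, 0.691, 0.0]
wrist_force: [-0.2, 3.0, 0.0]
gripper_width: 0.0149
finger_force: 1.8
time: 33.2
eef_pos: [0.6232, -0.1587, 0.0181]
tcp_rot: [-0.002, 0.723, 0.691, 0.001]
wrist_force: [0.4, 6.1, 1.4]
gripper_width: 0.0148
finger_force: 3.4
time: 33.4
eef_pos: [0.6231, -0.1587, 0.0181]
tcp_rot: [-0.002, 0.723, 0.691, 0.002]
wrist_force: [2.0, 9.6, 1.9]
gripper_width: 0.0149
finger_force: 4.8
time: 33.6
eef_pos: [0.6231, -0.1587, 0.0181]
tcp_rot: [-0.003, 0.723, 0.691, 0.002]
wrist_force: [0.7, 13.0, 3.0]
gripper_width: 0.0151
finger_force: 6.2
```

Still flush on the long bar: contact at -0.1587, where -0.1589 was expected. I'll retreat and verify by camera.

```bash
python3 -m inch '0.04 0 0 0 0 0 -0.65; 0.1 0 -0.03 0 0 0 -0.65; 0.15 0 -0.15 0 0 0 -0.65; 0.27 0 -0.27 0 0 0 -0.65; 0.4 -0.1 -0.38 0 0 0 -0.65; 0.5 -0.2 -0.4 0 0 0 -0.65; 0.6 -0.3 -0.4 0 0 0 -0.65; 0.7 -0.4 -0.4 0 0 0 -0.65; 0.7 -0.4 -0.4 0 0 0 -0.65; 0.7 -0.4 -0.4 0 0 0 -0.65'
python3 - <<'E'
from h import *
for n in("top","scene"):
    p,d=read_camera(n);im=p.astype(int);X=cloud(n,d)
    m=(im[:,:,0]-im[:,:,2]>50)&(abs(X[:,:,0]-.62)<.06)&(abs(X[:,:,1]+.19)<.045)&(X[:,:,2]>.028)&(X[:,:,2]<.05)
    Y=X[m];v=np.linalg.svd(Y-Y.mean(0))[2][2]
    print(n,len(Y),Y.mean(0).round(4),v.round(3),cv2.minAreaRect((Y[:,:2]*1000).astype(np.float32)))
    # dark bar tops
    b=(im.max(2)<75)&(X[:,:,2]>.028)&(X[:,:,2]<.042)
    l=X[b&(X[:,:,0]>.45)&(X[:,:,0]<.6)&(abs(X[:,:,1]+.22)<.03)];q=X[b&(X[:,:,1]>-.16)&(X[:,:,1]<-.08)&(abs(X[:,:,0]-.665)<.03)]
    for k,Z in(("long y",l[:,1]),("stop x",q[:,0])):
        if len(Z):print(k,len(Z),np.percentile(Z,[2,98]).round(4))
    f=cv2.resize(p[140:260,230:340] if n=="top" else p[80:230,150:270],None,fx=4,fy=4)[:,:,::-1];cv2.imwrite(f"pics/end_{n}.png",f)
E
```

```text
time: 34.6
eef_pos: [0.4722, 0.1261, 0.1783]
tcp_rot: [-0.0, 0.721, 0.693, -0.0]
wrist_force: [0.8, -0.7, -0.5]
gripper_width: 0.0149
finger_force: 0.0
top 475 [ 0.6305 -0.1948  0.0366] [ 0.003 -0.026  1.   ] ((614.829345703125, -197.19790649414062), (117.25788116455078, 60.63261032104492), 8.73593807220459)
long y 187 [-0.2282 -0.2145]
stop x 151 [0.6636 0.6772]
scene 254 [ 0.6353 -0.1943  0.0381] [-0.001 -0.025  1.   ] ((632.9368896484375, -195.68626403808594), (64.9259262084961, 54.56843948364258), 1.194654941558838)
long y 43 [-0.2213 -0.2152]
stop x 31 [0.6779 0.6851]
```

```bash
python3 -c "
from cell import *
print(finish_job())"
```

```text
the job is handed in; nothing more can be done
None
```

I handed the job in at about 35 s: the large die lies brass face up, pushed flush against the long bar (13 N) and the stop bar (16 N). The small dies and other bench items were never touched as far as I could tell, but I didn't re-check them by camera at the end.

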